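# Put the slide tray away under the desk riser

## Robot

A 6-joint arm with a two-finger parallel gripper is mounted at the origin on the work surface. World frame = base frame: x ahead of the robot, y to its left, z up, the work surface at z = 0. Lengths are in m, angles in rad, forces in N, time in s.
With the tool pointing down it reaches from about 0.35 to 0.925 m from the base axis. Payload 6.4 kg.
Tool frame: the origin (TCP) lies on the centre line of the jaws, within the pads' length; the fingertips stand manip.tcp_to_tips ahead of it and the grasp point (between the pads) lies 3 mm ahead of it (manip.tcp_to_tips is the distance from the TCP to the fingertips, in m); z points along the fingers, y is the line along which they close (so a half turn about z gives the same grasp; the last joint's range is limited). The gripper opens to 85 mm and grips with 20 to 120 N. Pads are 22 mm wide; open, the fingers measure 114 mm over their backs; the gripper's body (76 mm by 85 mm) begins 54 mm behind the grasp point. The pads swing forward as they close: fully open they stand 13 mm farther back than shut.
Start: joints at [1.017, 0.245, 1.558, -0, 1.339, -0.174], TCP at [0.241, 0.604, 0.253] pointing down, gripper open.
Joint ranges: [-3.13, 3.13], [-1.02, 2.26], [0.13, 2.54], [-0.95, 4.09], [0.21, 2.88], [-2.74, 2.74]. Speed limits (rad/s): [2.57, 2.57, 3.14, 3.14, 3.14, 3.14].

## Interface

Orientations are given as a unit quaternion [w, x, y, z].
In Python, from station import manip gives the robot as it stands.
- The arm moves only by the tool apply_moves, never from a script. Its argument "steps" is a list that holds one entry, the list of rows, each a list of 7 numbers: the shift along the world's x, y, z in units of 60 mm (1.0 is 60 mm), then the turn, a rotation vector about the world's x, y, z in units of 6 degrees (1.0 is 6 degrees), then the gripper's target within -1 to 1 (shut at 1, half-way at 0, fully open at -1). In form: [[[x, y, z, ax, ay, az, hand], ...]]. A call has 1 to 10 rows; each row shifts and turns the commanded pose from where the row before left it; what a row does not reach is not made up. A row lasts 1/8 s, in which the tool goes at most 62.5 mm and 10.7 degrees, less where a joint would pass 70% of its speed; a pose out of reach is approached as far as the arm can. A call is refused whole if a number of a shift passes 1 or a number of a turn 1, either way. A call with a gripper value outside its range is refused whole. The fingers move at their own pace and stop on an object; "newtons" is the grip in N (left out, the last holds). Time passes only in rows, so rows that do not move let the fingers close. It gives the time, the measured TCP pose, the force, the opening and the grip force at its end, in the units of the state.
- manip.observe(): the state, without advancing time (a new reading comes with each control period).
- manip.snapshot(name): name is "side" or "top" or "wrist"; returns (picture, depth): 400x640x3 uint8, blue, green, red; 400x640 float32, m along the optical axis (not along the pixel's ray), 0 where there is no reading.
- manip.camera_info(name): a dict with "vertical_fov" (degrees; the focal length in pixels is half the picture's height over the tangent of half this angle, whatever the lens; pixels are square), "cx", "cy" (the principal point, pixels), "dist_coeffs" ([k1, k2, p1, p2, k3] as OpenCV has them; the pictures are not rectified), "cam_to_world" (4x4, takes a point from camera to world coordinates). Camera axes: x right, y down, z forward; pixel columns grow to the right and rows downward; lengths in m; the calibration is good to about 2 mm. A picture is of the moment at which its call begins: read the wrist's pose just before it. camera_info takes no time and is no camera call; for the wrist camera it gives the pose at the moment of the call.
- manip.job_done(): hands the job in; it is judged then, once.
The state is a dict: "t": time; "joint_positions": joint angles; "joint_vel": joint speeds; "effort": joint torques, N m; "tcp_pos": TCP position; "tool_rot": TCP orientation; "ft_force": force on the tool from outside, world axes, zero at the start; "torque": the same for the moment, N m; "width": opening from 0.0 (shut) to 1.0 (fully open); "grasp_force": force on a finger pad.
Only numpy, scipy, OpenCV 4.12 (cv2) and the standard library are available. Lean on these libraries where they do the work, as an engineer would, in place of code of your own. Each camera call takes 0.05 s, during which the arm holds its last target. There are 200 camera calls.

## Task

Put the slide tray that is out on the desk away in the empty bay of the wooden riser. First lift the open tin that stands in the way of that bay and stand it upright on top of the riser; then slide the tray along the desk, without lifting it because its slides are loose, through the gap between the folder stack and the card box and nose first under the riser until it is fully home. Leave everything else where it is.

Things in the scene. Friction and masses are not known exactly. Their poses are not given: they have to be found in the camera images.
- tray: The tray to put away: aluminium slide tray, 180 x 70 mm, 34 mm high, with an upright dark grip plate at its tail (40 mm along the tray, 14 mm thick, top 72 mm above the desk, its middle 68 mm from the tray's centre on the -x side). Origin: centre of the underside; +x to the nose (end without the grip), z up. About 0.3 kg; starts left of the folders and card box.
- riser: Fixed wooden desk riser: board 132 mm deep, 186 wide, its top 56 mm and underside 44 mm above the desk, on three 10 mm walls at y = -88, 0, +88 mm, leaving two bays 78 mm wide, centred at y = -44 and +44 mm. Origin: on the desk, middle of the open front edge (the board spans x = 0 to 132 mm); +x points into the bays, z up. Trays go in along +x.
- riser_stop (a point): Point on the desk at the foot of the 30 mm high stop that closes both bays at the rear, 122 mm behind the riser's front edge. A tray that is home has its nose 2 mm or less from the stop's face; 60 mm of it stick out of the front, with the grip outside.
- liner: Flat strip of white card (60 mm wide, no thickness to speak of) lying in the EMPTY bay and showing 65 mm in front of it. Its origin and axes are exactly where the tray's own are when the tray is fully home (30 mm inside the front edge, mid-bay, +x into the bay); from there the nose is 2 mm short of the stop.
- filler: Bystander: a second tray already home in the other bay, loose. Same make: aluminium slide tray, 180 x 70 mm, 34 mm high, with an upright dark grip plate at its tail (40 mm along the tray, 14 mm thick, top 72 mm above the desk, its middle 68 mm from the tray's centre on the -x side). Origin: centre of the underside; +x to the nose (end without the grip), z up. 
- tin: Open steel tin, loose, upright, 56 mm diameter, 80 mm high, about 0.2 kg, standing in front of the empty bay. Origin: centre of its underside, z up.
- pot: Bystander: closed white plastic jar, 56 mm diameter, 55 mm high, standing loose on top of the riser above the occupied bay. Origin: centre of its underside.
- folders: Bystander: fixed stack of folders 160 (x) x 90 (y) x 45 mm high, the near side of the gap. Origin: centre of its underside.
- cardbox: Bystander: card-file box, loose, 1 kg, 122 (x) x 82 (y) x 70 mm high, the far side of the gap (the gap is about 122 mm wide). Origin: centre of its underside.
- torch: Bystander: dark torch lying along its x axis, 150 mm long, 38 mm wide and high, loose. Origin: centre of its underside.
- canister: Bystander: small black film canister, 32 mm diameter, 50 mm high, loose. Origin: centre of its underside.
- stapler: Bystander: stapler, 130 (x) x 36 (y) x 49 mm high, loose. Origin: centre of its underside.
- mug: Bystander: white mug, 76 mm diameter, 90 mm high, handle on its +y side, loose. Origin: centre of its underside.
Mind the look-alikes: they are no part of the job. What is shaped like the tin but pink or red is not meant.

How it is judged:
By the outcome, as a careful person would: the job done as asked, in the order asked, and still so for the second after the job is handed in, with the robot touching nothing.
It also fails if it takes over 64 s, if anything falls off the work surface, if the arm or the gripper's body presses on something with over 40 N, if the wrist force passes 120 N, or if a joint passes its speed limit or range.

## Working session

There is one attempt and no reset: what is moved stays moved. The work goes in short steps, Python scripts to look and compute and a tool call to move; the robot and the scene stay as the last step left them, time stands still between calls to the robot, and variables do not carry over. Pictures are saved under pics/ and viewed, at most 10 in all, crops included, and the job is handed in when it is done.

Besides the shell and the picture viewer there is one more tool, called after "Request:" as a command line: name --argument value ..., lists and objects as JSON in quotes. apply_moves: Moves the arm, as the interface text tells. Its arguments: {"type":"object","properties":{"steps":{"type":"array","items":{"type":"array","items":{"type":"array","items":{"type":"number"}}}},"newtons":{"type":"number"}},"required":["steps"]}

```bash
ls; mkdir -p pics; cat > h.py <<'E'
import numpy as np, cv2
from station import manip
def K(ci,h=400):
    f=h/2/np.tan(np.radians(ci["vertical_fov"])/2)
    return np.array([[f,0,ci["cx"]],[0,f,ci["cy"]],[0,0,1.]])
def rays(ci,uv):
    p=cv2.undistortPoints(np.array(uv,float).reshape(-1,1,2),K(ci),np.array(ci["dist_coeffs"],float)).reshape(-1,2)
    return np.c_[p,np.ones(len(p))]
def onplane(ci,uv,z):
    T=np.array(ci["cam_to_world"]); d=rays(ci,uv)@T[:3,:3].T; o=T[:3,3]
    return o+d*((z-o[2])/d[:,2])[:,None]
def cloud(ci,depth):
    v,u=np.mgrid[:400,:640]; T=np.array(ci["cam_to_world"])
    P=rays(ci,np.c_[u.ravel(),v.ravel()])*depth.reshape(-1,1)
    return (P@T[:3,:3].T+T[:3,3]).reshape(400,640,3)
E
python3 - <<'E'
from h import *
o=manip.observe(); print(o["t"],o["tcp_pos"],o["tool_rot"],o["width"],manip.tcp_to_tips)
for n in ("top","side"):
    ci=manip.camera_info(n); im,d=manip.snapshot(n); cv2.imwrite(f"pics/{n}0.png",im); np.savez(f"{n}0.npz",im=im,d=d)
    print(n,ci["vertical_fov"],ci["dist_coeffs"],np.round(ci["cam_to_world"],3).tolist())
E
```

```text
pics
0.0 [0.2406796  0.6032086  0.25213301] [-3.61187074e-04  1.88780875e-01  9.82018708e-01 -9.52922679e-04] 0.9963936193465683 0.022
top 55.059771018170316 [0.01390431 0.         0.         0.         0.        ] [[0.011, -0.999, 0.041, 0.491], [-1.0, -0.011, -0.019, 0.027], [0.019, -0.04, -0.999, 1.014], [0.0, 0.0, 0.0, 1.0]]
side 56.204471146461685 [-0.04651591  0.          0.          0.          0.        ] [[0.976, -0.141, 0.166, 0.352], [-0.217, -0.575, 0.789, -0.849], [-0.016, -0.806, -0.592, 0.726], [0.0, 0.0, 0.0, 1.0]]
```

View pics/top0.png

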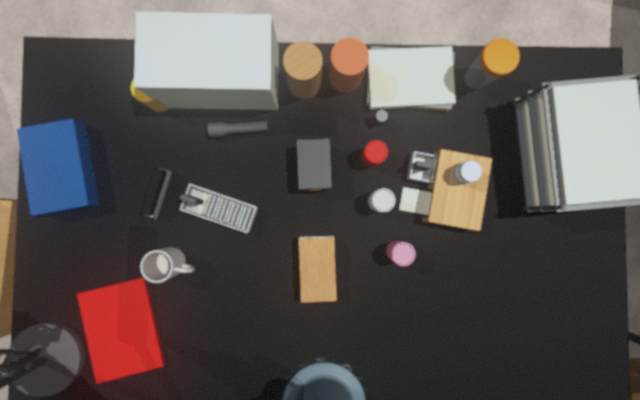

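View pics/side0.png

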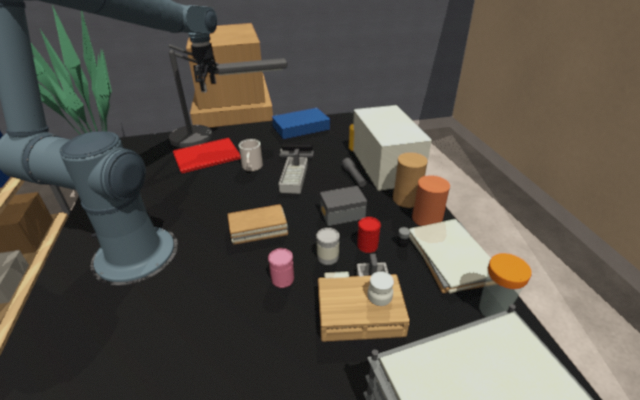

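Top view: the tray is at about (218,208) with its grip at (190,200). The tin (grey-white) is at (382,200), with the liner at (415,200) and the riser at (460,190). The cardbox at (313,165) and folders at (318,270) bound the gap, and the red (375,152) and pink (402,253) cans are decoys. The side view agrees.

```bash
cat > m.py <<'E'
from h import *
import sys
def rect(P,mask,name):
    k,lab,st,_=cv2.connectedComponentsWithStats(mask.astype(np.uint8))
    i=1+np.argmax(st[1:,4]); q=P[lab==i]
    r=cv2.minAreaRect((q[:,:2]*1000).astype(np.float32))
    print(name,"n",len(q),"c",np.round(r[0],1),"size",np.round(r[1],1),"ang",round(r[2],2),"z",np.round(np.median(q[:,2])*1000,1))
    return r
if __name__=="__main__":
    z=np.load("top0.npz"); ci=manip.camera_info("top"); P=cloud(ci,z["d"]); Z=P[...,2]
    v,u=np.mgrid[:400,:640]
    def box(a,b,c,d): return (u>=a)&(u<=c)&(v>=b)&(v<=d)
    desk=Z[box(230,260,280,330)]; print("desk z",np.median(desk))
    rect(P,box(170,175,265,240)&(Z>.02)&(Z<.045),"tray")
    rect(P,box(170,175,265,240)&(Z>.06)&(Z<.085),"tray grip")
    rect(P,box(425,140,500,240)&(Z>.048)&(Z<.068),"riser top")
    rect(P,box(365,185,399,218)&(Z>.07),"tin top")
    rect(P,box(355,130,395,170)&(Z>.06),"red top")
    rect(P,box(385,235,420,270)&(Z>.06),"pink top")
    rect(P,box(450,155,485,188)&(Z>.095),"pot")
    rect(P,box(285,130,340,195)&(Z>.06),"cardbox")
    rect(P,box(285,225,345,310)&(Z>.035),"folders")
    rect(P,box(404,145,440,185)&(Z>.06),"filler grip")
    rect(P,box(399,186,432,215)&(z["im"].min(2)>110)&(Z<.02),"liner")
E
python3 m.py
```

```text
desk z -0.000526592479479504
tray n 325 c [500.8 273.6] size [180.2  70. ] ang 71.42 z 32.7
tray grip n 100 c [522.1 337.1] size [39.7 14.1] ang 71.45 z 71.1
riser top n 3345 c [ 554.  -336.3] size [133.2 186.2] ang 80.59 z 55.2
tin top n 431 c [521.4 -69.3] size [ 54.2 194.4] ang 2.18 z 77.7
red top n 445 c [577.2 -56.5] size [ 55.6 240.4] ang 46.16 z 77.4
pink top n 455 c [439.6 -94.8] size [263.3  55.6] ang 63.83 z 77.5
pot n 373 c [ 535.3 -173. ] size [ 48.2 406.7] ang 19.38 z 109.9
cardbox n 1629 c [582.3  30. ] size [183.4  81.8] ang 3.06 z 69.3
folders n 2253 c [380.8  21.7] size [219.9  87.8] ang 3.11 z 44.2
filler grip n 99 c [ 562.6 -112.9] size [ 29.  313.1] ang 21.97 z 70.3
liner n 694 c [ 526.7 -238.3] size [80.4 64.7] ang 80.91 z -0.2
```

```bash
cat > m2.py <<'E'
from m import *
from scipy.spatial.transform import Rotation as R
z=np.load("top0.npz"); ci=manip.camera_info("top"); P=cloud(ci,z["d"]); Z=P[...,2]
v,u=np.mgrid[:400,:640]
def box(a,b,c,d): return (u>=a)&(u<=c)&(v>=b)&(v<=d)
def er(m): return cv2.erode(m.astype(np.uint8),np.ones((3,3)))>0
def band(b,t,tol=.005): return box(*b)&(abs(Z-t)<tol)
for n,b,t in [("tin",(365,180,402,218),.079),("red",(355,130,395,170),.079),("pink",(380,235,420,270),.079),("pot",(450,155,485,188),.110),("cardbox",(285,130,340,195),.0695),("folders",(285,225,345,310),.0445),("filler",(404,145,440,185),.071),("canister",(370,105,390,125),.05)]:
    rect(P,band(b,t,.004),n)
# tin top by colour ellipse: rays to z=.08
o=manip.observe(); M=R.from_quat(o["tool_rot"],scalar_first=True).as_matrix(); print("tool y",M[:,1],"x",M[:,0])
ci=manip.camera_info("wrist"); T=np.array(ci["cam_to_world"]); T0=np.eye(4);T0[:3,:3]=M;T0[:3,3]=o["tcp_pos"]
print("cam in tcp",np.round(np.linalg.inv(T0)@T,3).tolist(),ci["vertical_fov"])
E
python3 m2.py
```

```text
tin n 400 c [ 524.1 -139. ] size [53.9 54.5] ang 0.92 z 77.8
red n 385 c [ 644.3 -121.1] size [55.2 55.2] ang 89.28 z 77.8
pink n 405 c [ 394.2 -188.5] size [55.9 55. ] ang 0.54 z 77.8
pot n 336 c [ 594.4 -341.4] size [48.  47.5] ang 0.41 z 110.0
cardbox n 1599 c [613.   31.7] size [122.   81.8] ang 3.06 z 69.3
folders n 2164 c [350.7  20.1] size [159.7  87.8] ang 3.11 z 44.2
filler n 86 c [ 614.5 -241.3] size [39.5 13.9] ang 81.44 z 70.7
canister n 104 c [ 741.1 -138.6] size [28.6 28.6] ang 64.01 z 49.1
tool y [ 0.37071304  0.92874594 -0.00168101] x [-9.28747011e-01  3.70714030e-01  3.10586557e-04]
cam in tcp [[-0.0, -0.95, -0.312, 0.08], [1.0, -0.0, 0.001, 0.0], [-0.001, -0.312, 0.95, -0.12], [0.0, 0.0, 0.0, 1.0]] 67.43946020901544
```

Request:
apply_moves --steps '[[[0.3,-0.8,0,0,0,0.2,-1],[0.3,-0.8,0,0,0,0.2,-1],[0.3,-0.8,0,0,0,0.2,-1],[0.3,-0.8,0,0,0,0.2,-1],[0.3,-0.8,0,0,0,0.2,-1],[0.3,-0.8,0,0,0,0.2,-1],[0.3,-0.8,0,0,0,0.2,-1],[0.3,-0.8,0,0,0,0.2,-1],[0.3,-0.8,0,0,0,0.2,-1],[0.3,-0.8,0,0,0,0.2,-1]]]' --newtons 40

```text
t: 1.35
tcp_pos: [0.4211, 0.1221, 0.2531]
tool_rot: [-0.0, 0.085, 0.996, 0.0]
ft_force: [1.2, 0.4, -1.3]
width: 1.0
grasp_force: 0.0
```

Request:
apply_moves --steps '[[[0.3,-0.8,-0.2,0,0,0,-1],[0.3,-0.8,-0.2,0,0,0,-1],[0.3,-0.8,-0.2,0,0,0,-1],[0.3,-0.8,-0.2,0,0,0,-1],[0.3,-0.7,-0.1,0,0,0,-1],[0.22,-0.47,0,0,0,0,-1],[0,0,0,0,0,0,-1],[0,0,0,0,0,0,-1]]]'

```text
t: 2.35
tcp_pos: [0.5237, -0.1379, 0.1988]
tool_rot: [-0.001, 0.085, 0.996, 0.0]
ft_force: [-0.1, 0.5, -0.4]
width: 0.998
grasp_force: 0.0
```

```bash
cat > w.py <<'E'
from m import *
from scipy.spatial.transform import Rotation as R
def st():
    o=manip.observe(); M=R.from_quat(o["tool_rot"],scalar_first=True).as_matrix()
    print("t",round(o["t"],2),"tcp",np.round(np.array(o["tcp_pos"])*1000,1),"ytool deg",round(np.degrees(np.arctan2(M[1,1],M[0,1])),2),"tilt",np.round(M[:2,2],4),"w",round(o["width"],3),"g",round(o["grasp_force"],1),"F",np.round(o["ft_force"],1),"q",np.round(o["joint_positions"],2)); return o
def cam(n,save=None):
    ci=manip.camera_info(n); im,d=manip.snapshot(n)
    if save: cv2.imwrite(f"pics/{save}.png",im)
    return im,d,ci,cloud(ci,d)
E
python3 - <<'E'
from w import *
st(); im,d,ci,P=cam("wrist","w1"); Z=P[...,2]
X,Y=P[...,0],P[...,1]
near=(abs(X-.524)<.05)&(abs(Y+.139)<.05)
rect(P,near&(abs(Z-.079)<.004),"tin")
rect(P,(abs(Z-.055)<.004)&(Y<-.2),"riser")
E
```

```text
t 2.35 tcp [ 523.7 -137.9  198.8] ytool deg 80.25 tilt [-0.001   0.0008] w 0.998 g 0.0 F [-0.1  0.5 -0.4] q [-0.47  0.05  1.88  0.    1.21 -1.87]
tin n 3396 c [ 524.4 -138.5] size [56.4 56.9] ang 82.65 z 77.9
riser n 17107 c [ 540.8 -334.2] size [133.3 160.9] ang 79.9 z 55.6
```

Request:
apply_moves --steps '[[[0,0,-0.6,0,0,0,-1],[0,-0.01,-0.6,0,0,0,-1],[0,0,-0.6,0,0,0,-1],[0,0,-0.6,0,0,0,-1],[0,0,0,0,0,0,-1],[0,0,0,0,0,0,1],[0,0,0,0,0,0,1],[0,0,0,0,0,0,1],[0,0,0,0,0,0,1],[0,0,0,0,0,0,1]]]' --newtons 40

```text
t: 3.65
tcp_pos: [0.5257, -0.1394, 0.0577]
tool_rot: [0.002, 0.085, 0.996, -0.0]
ft_force: [-1.4, 1.7, 6.8]
width: 0.657
grasp_force: 43.3
```

Request:
apply_moves --steps '[[[0,0,0.3,0,0,0,1],[0,0,0.5,0,0,0,1],[0,0,0.6,0,0,0,1],[0,0,0.5,0,0,0,1],[-0.03,-0.4,0.1,0,0,0,1],[-0.07,-0.8,0,0,0,0,1],[-0.07,-0.8,0,0,0,0,1],[-0.07,-0.8,0,0,0,0,1],[-0.06,-0.6,0,0,0,0,1],[0,-0.12,0,0,0,0,1]]]'

```text
t: 4.9
tcp_pos: [0.5055, -0.3525, 0.1763]
tool_rot: [0.0, 0.086, 0.996, -0.0]
ft_force: [0.1, 0.7, -3.0]
width: 0.655
grasp_force: 43.7
```

Request:
apply_moves --steps '[[[0,0,-0.3,0,0,0,1],[0,0,-0.4,0,0,0,1],[0,0,0,0,0,0,1]]]'

```text
t: 5.28
tcp_pos: [0.5047, -0.3473, 0.1298]
tool_rot: [-0.003, 0.084, 0.996, 0.002]
ft_force: [-0.1, 0.0, -2.9]
width: 0.653
grasp_force: 43.7
```

```bash
python3 - <<'E'
from w import *
st(); im,d,ci,P=cam("side","s1")
E
```

```text
t 5.28 tcp [ 504.7 -347.3  129.8] ytool deg 80.32 tilt [-0.005   0.0052] w 0.653 g 43.7 F [-0.1  0.  -2.9] q [-0.79  0.3   1.73  0.    1.12 -2.19]
```

View pics/s1.png

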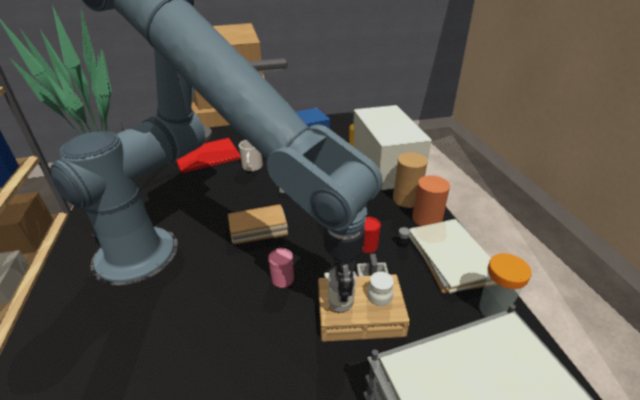

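The tin (342,295) hangs just above the riser, left of the pot (381,288). Next I lower it the last 16 mm and release it.

Request:
apply_moves --steps '[[[0,0,-0.1,0,0,0,1],[0,0,-0.1,0,0,0,1],[0,0,-0.05,0,0,0,1],[0,0,-0.02,0,0,0,1],[0,0,0,0,0,0,1]]]'

```text
t: 5.95
tcp_pos: [0.5062, -0.3504, 0.1171]
tool_rot: [0.0, 0.085, 0.996, -0.0]
ft_force: [0.2, 0.1, -3.4]
width: 0.657
grasp_force: 43.7
```

Request:
apply_moves --steps '[[[0,0,-0.03,0,0,0,1],[0,0,-0.02,0,0,0,1],[0,0,0,0,0,0,1]]]'

```text
t: 6.32
tcp_pos: [0.5061, -0.3503, 0.1139]
tool_rot: [-0.0, 0.085, 0.996, 0.0]
ft_force: [-0.0, 0.0, -2.1]
width: 0.656
grasp_force: 43.7
```

Request:
apply_moves --steps '[[[0,0,-0.01,0,0,0,1],[0,0,0,0,0,0,1],[0,0,0,0,0,0,0],[0,0,0,0,0,0,-0.6],[0,0,0,0,0,0,-1],[0,0,0,0,0,0,-1],[0,0,0.3,0,0,0,-1],[0,0,0.6,0,0,0,-1],[0,0,0.7,0,0,0,-1],[0,0,0.3,0,0,0,-1]]]'

```text
t: 7.58
tcp_pos: [0.5073, -0.3514, 0.2319]
tool_rot: [0.002, 0.085, 0.996, -0.002]
ft_force: [-0.7, -0.1, -0.5]
width: 1.002
grasp_force: 0.0
```

```bash
python3 - <<'E'
from w import *
st(); im,d,ci,P=cam("wrist"); Z=P[...,2]; X,Y=P[...,0],P[...,1]
near=(abs(X-.507)<.05)&(abs(Y+.35)<.05)
rect(P,near&(abs(Z-.135)<.006),"tin top")
m=near&(abs(Z-.135)<.006); q=P[m]; A=np.c_[q[:,:2],np.ones(len(q))]; print("slope",np.linalg.lstsq(A,q[:,2],rcond=None)[0])
E
```

```text
t 7.58 tcp [ 507.3 -351.4  231.9] ytool deg 80.24 tilt [ 0.0044 -0.0044] w 1.002 g 0.0 F [-0.7 -0.1 -0.5] q [-0.79  0.19  1.67  0.    1.28 -2.19]
tin top n 4104 c [ 505.  -349.5] size [56.9 57.1] ang 2.36 z 133.9
slope [ 0.00358457 -0.00065     0.1320352 ]
```

Request:
apply_moves --steps '[[[0,0.4,0,0,0,-0.8,-1],[0.01,0.6,0,0,0,-0.9,-1],[0.01,0.7,0,0,0,-0.9,-1],[0.01,0.7,0,0,0,-0.9,-1],[0.01,0.7,0,0,0,-0.9,-1],[0.01,0.7,0,0,0,-0.9,-1],[0.01,0.7,0,0,0,-0.9,-1],[0.01,0.7,0,0,0,-0.9,-1],[0.01,0.7,0,0,0,-0.9,-1],[0.01,0.7,0,0,0,-0.9,-1]]]'

```text
t: 8.88
tcp_pos: [0.5108, 0.0471, 0.2263]
tool_rot: [-0.001, 0.525, 0.851, -0.0]
ft_force: [-0.1, -0.1, -0.1]
width: 0.998
grasp_force: 0.0
```

Request:
apply_moves --steps '[[[0.02,0.7,0,0,0,-0.9,-1],[0.02,0.7,0,0,0,-0.9,-1],[0.02,0.7,-0.1,0,0,-0.9,-1],[0.02,0.7,-0.2,0,0,-0.9,-1],[0.02,0.7,-0.2,0,0,-0.9,-1],[0.03,0.6,-0.2,0,0,-0.9,-1],[0.03,0.4,0,0,0,-0.9,-1],[0,0.2,0,0,0,-0.9,-1],[0,0,0,0,0,-0.4,-1],[0,0,0,0,0,0,-1]]]'

```text
t: 10.12
tcp_pos: [0.5205, 0.3276, 0.1842]
tool_rot: [-0.0, 0.813, 0.583, -0.001]
ft_force: [-0.3, -0.7, -0.1]
width: 1.0
grasp_force: 0.0
```

```bash
python3 - <<'E'
from w import *
st(); im,d,ci,P=cam("wrist","w2"); Z=P[...,2]; X,Y=P[...,0],P[...,1]
near=(abs(X-.51)<.08)&(Y>.15)&(Y<.4)
rect(P,near&(abs(Z-.071)<.005),"grip")
rect(P,near&(abs(Z-.033)<.008),"tray")
E
```

```text
t 10.12 tcp [520.5 327.6 184.2] ytool deg -18.72 tilt [-0.002  -0.0008] w 1.0 g 0.0 F [-0.3 -0.7 -0.1] q [ 0.38  0.23  1.7  -0.    1.21  0.7 ]
grip n 795 c [523.2 339.3] size [39.8 13.4] ang 71.7 z 71.3
tray n 2051 c [501.9 274.7] size [180.2  70.2] ang 71.35 z 33.2
```

Request:
apply_moves --steps '[[[0.04,0.18,-0.4,0,0,0,-1],[0,0,-0.6,0,0,0,-1],[0,0,-0.6,0,0,0,-1],[0,0,-0.4,0,0,0,-1],[0,0,0,0,0,0,-1],[0,0,0,0,0,0,1],[0,0,0,0,0,0,1],[0,0,0,0,0,0,1],[0,0,0,0,0,0,1],[0,0,0,0,0,0,1]]]'

```text
t: 11.42
tcp_pos: [0.5238, 0.3387, 0.0661]
tool_rot: [0.0, 0.813, 0.582, 0.0]
ft_force: [-2.3, -0.3, 3.4]
width: 0.157
grasp_force: 44.1
```

```bash
python3 - <<'E'
from w import *
st(); im,d,ci,P=cam("top","t2"); Z=P[...,2]; X,Y=P[...,0],P[...,1]
rect(P,(abs(X-.555)<.12)&(abs(Y+.336)<.12)&(abs(Z-.055)<.005),"riser")
E
```

```text
t 11.43 tcp [523.8 338.7  66.1] ytool deg -18.77 tilt [0.0005 0.0003] w 0.157 g 44.1 F [-2.3 -0.3  3.4] q [0.39 0.41 1.72 0.   1.01 0.72]
riser n 2704 c [ 553.6 -336.3] size [132.9 185.7] ang 80.4 z 55.2
```

The tray is gripped. Filler pose and riser fit agree within 1 mm, so home TCP is (527.6, -226.4) at yaw -99.5°. Next I align the tray with the gap.

Request:
apply_moves --steps '[[[-0.05,-0.1,0,0,0,0.25,1],[-0.1,-0.2,0,0,0,0.5,1],[-0.1,-0.2,0,0,0,0.53,1],[-0.1,-0.2,0,0,0,0.55,1],[-0.1,-0.2,0,0,0,0.55,1],[-0.08,-0.2,0,0,0,0.5,1],[-0.05,-0.1,0,0,0,0.25,1],[0,0,0,0,0,0,1]]]'

```text
t: 12.48
tcp_pos: [0.4889, 0.2661, 0.0661]
tool_rot: [0.0, 0.707, 0.707, -0.0]
ft_force: [-1.3, -1.4, 6.8]
width: 0.158
grasp_force: 44.6
```

```bash
python3 - <<'E'
from w import *
st(); im,d,ci,P=cam("top","t3"); Z=P[...,2]; X,Y=P[...,0],P[...,1]
rect(P,(abs(X-.49)<.06)&(Y>.09)&(Y<.35)&(abs(Z-.033)<.008),"tray")
E
```

```text
t 12.47 tcp [488.9 266.1  66.1] ytool deg 0.05 tilt [ 0.0004 -0.0007] w 0.158 g 44.6 F [-1.3 -1.4  6.8] q [ 0.29  0.28  1.9  -0.    0.96  0.29]
tray n 121 c [488.4 181.3] size [ 68.9 146.5] ang 0.01 z 33.6
```

View pics/t3.png

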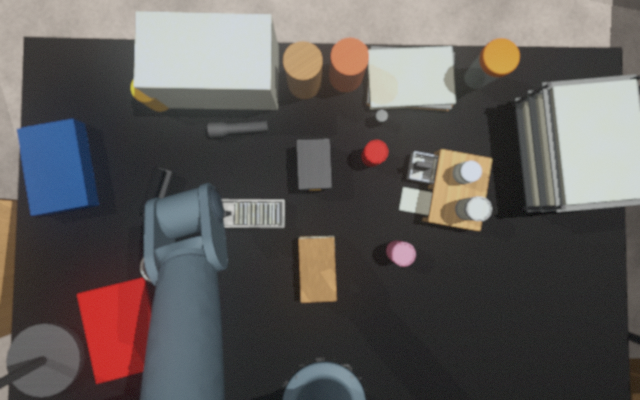

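The tray (nose at about 284,213) points squarely at the gap, and the tin stands on the riser at (473,209) beside the pot (467,172).

Request:
apply_moves --steps '[[[0,-0.15,0,0,0,0,1],[0.01,-0.3,0,0,0,0,1],[0.01,-0.4,0,0,0,0,1],[0.01,-0.4,0,0,0,0,1],[0.01,-0.4,0,0,0,0,1],[0.01,-0.4,0,0,0,0,1],[0,-0.4,0,0,0,0,1],[0,-0.4,0,0,0,0,1],[0,-0.3,0,0,0,0,1],[0,-0.2,0,0,0,0,1]]]'

```text
t: 13.78
tcp_pos: [0.4922, 0.0652, 0.0661]
tool_rot: [-0.0, 0.707, 0.707, 0.001]
ft_force: [0.7, 5.8, 6.4]
width: 0.154
grasp_force: 44.6
```

Request:
apply_moves --steps '[[[0,-0.3,0,0,0,0,1],[0,-0.4,0,0,0,0,1],[0,-0.4,0,0,0,0,1],[0,-0.4,0,0,0,0,1],[0,-0.4,0,0,0,0,1],[0,-0.2,0,0,0,0,1],[0,0,0,0,0,0,1]]]'

```text
t: 14.65
tcp_pos: [0.4921, -0.062, 0.0661]
tool_rot: [0.001, 0.707, 0.707, -0.0]
ft_force: [-1.2, -2.8, 6.5]
width: 0.158
grasp_force: 44.5
```

Request:
apply_moves --steps '[[[0.1,-0.03,0,0,0,-0.19,1],[0.2,-0.05,0,0,0,-0.3,1],[0.2,-0.06,0,0,0,-0.3,1],[0.2,-0.06,0,0,0,-0.3,1],[0.2,-0.05,0,0,0,-0.3,1],[0.1,-0.02,0,0,0,-0.2,1],[0,0,0,0,0,0,1],[0,0,0,0,0,0,1]]]'

```text
t: 15.65
tcp_pos: [0.5498, -0.0765, 0.0663]
tool_rot: [-0.003, 0.763, 0.646, -0.002]
ft_force: [-10.9, 3.9, 17.8]
width: 0.156
grasp_force: 46.4
```

```bash
python3 - <<'E'
from w import *
st()
im,d,ci,P=cam("side","s4"); Z=P[...,2]; X,Y=P[...,0],P[...,1]
im,d,ci,P=cam("wrist","w4"); Z=P[...,2]; X,Y=P[...,0],P[...,1]
im,d,ci,P=cam("top","t4"); Z=P[...,2]; X,Y=P[...,0],P[...,1]
m=(abs(X-.54)<.06)&(Y>-.25)&(Y<-.02)&(abs(Z-.033)<.008)
rect(P,m,"tray")
rect(P,(Y>-.06)&(Y<.1)&(X>.53)&(abs(Z-.0695)<.004),"cardbox")
q=P[m]; print(q.min(0),q.max(0))
E
```

```text
t 15.65 tcp [549.8 -76.5  66.3] ytool deg -9.51 tilt [-0.0069  0.0013] w 0.156 g 46.4 F [-10.9   3.9  17.8] q [-0.34  0.28  1.9  -0.    0.97 -0.18]
tray n 84 c [ 525.4 -216.3] size [33.9 69.8] ang 79.63 z 32.7
cardbox n 1594 c [613.   31.6] size [122.   81.8] ang 2.94 z 69.4
[ 0.49045658 -0.24959881  0.02500651] [ 0.59867785 -0.0517619   0.03772345]
```

View pics/t4.png

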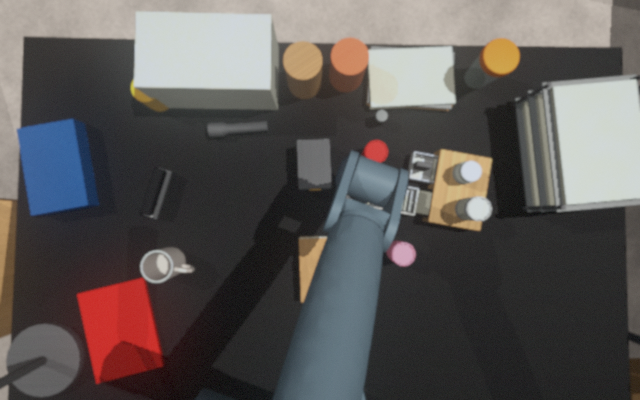

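The cardbox hasn't moved, and the tray nose (412,200) is just ahead of the liner. I'll ease the downward preload slightly before inserting.

Request:
apply_moves --steps '[[[0,0,0.02,0,0,0,1],[-0.03,-0.15,0,0,0,0,1],[-0.02,-0.1,0,0,0,0,1],[0,0,0,0,0,0,1]]]'

```text
t: 16.3
tcp_pos: [0.5482, -0.0925, 0.0661]
tool_rot: [-0.0, 0.764, 0.646, -0.001]
ft_force: [-0.4, -0.7, -1.5]
width: 0.156
grasp_force: 43.5
```

```bash
cat > c.py <<'E'
from w import *
o=st(); p=np.array(o["tcp_pos"][:2])*1000-[527.6,-226.4]; b=np.array([.165,.9863]); print("to home",p@b,"lateral",p@[.9863,-.165])
E
python3 c.py; python3 - <<'E'
from w import *
im,d,ci,P=cam("top"); Z=P[...,2]; X,Y=P[...,0],P[...,1]
m=(X>.47)&(X<.585)&(Y>-.3)&(Y<-.19)&(abs(Z-.033)<.006); rect(P,m,"tray nose part")
rect(P,(abs(X-.555)<.12)&(abs(Y+.336)<.12)&(abs(Z-.055)<.005),"riser")
im,d,ci,P=cam("wrist","w5")
E
```

```text
t 16.3 tcp [548.2 -92.5  66.1] ytool deg -9.55 tilt [-0.0013 -0.0007] w 0.156 g 43.5 F [-0.4 -0.7 -1.5] q [-0.37  0.28  1.9  -0.    0.96 -0.2 ]
to home 135.45616433832424 lateral -1.7936540499852178
tray nose part n 72 c [ 523.5 -237.1] size [25.6 70.9] ang 76.43 z 32.6
riser n 2707 c [ 553.6 -336.6] size [133.2 185.8] ang 80.19 z 55.1
```

View pics/w5.png

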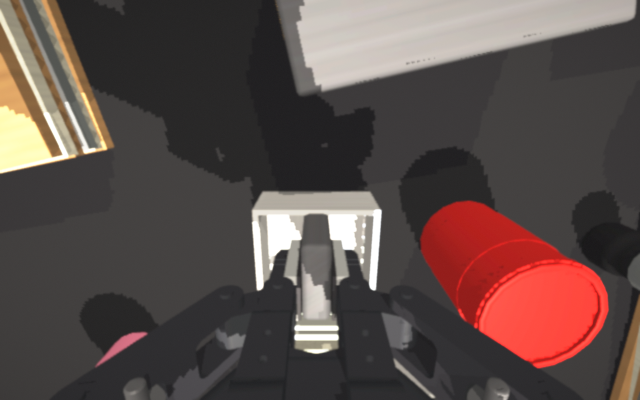

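The wrist view faces backwards: the tray tail and grip are at (316,280), the red can at (510,280) is clear on the right, and the pink can (130,350) is clear on the left. Forces are near zero.

Request:
apply_moves --steps '[[[0,-0.1,0,0,0,0,1],[0,-0.1,0,0,0,0,1],[0,0,0,0,0,0,1]]]'

```text
t: 16.77
tcp_pos: [0.5485, -0.1042, 0.0663]
tool_rot: [-0.0, 0.764, 0.646, -0.0]
ft_force: [0.6, -0.1, -3.2]
width: 0.154
grasp_force: 43.1
```

```bash
python3 c.py; python3 - <<'E'
from w import *
im,d,ci,P=cam("side"); Z=P[...,2]; X,Y=P[...,0],P[...,1]
# side edges of the tray vs bay walls: tray-top height points in front of riser
m=(X>.47)&(X<.6)&(Y>-.27)&(Y<-.12)&(abs(Z-.033)<.004); rect(P,m,"tray part")
q=P[m]; b=np.array([.165,.9863]); l=np.array([.9863,-.165]); r=(q[:,:2]*1000-[516.35,-293.5])
s=r@b; t=r@l
for a in range(20,140,15):
    k=(s>a)&(s<a+15)
    if k.sum()>5: print(a,k.sum(),t[k].min().round(1),t[k].max().round(1))
cv2.imwrite("pics/s5.png",cv2.resize(im[200:360,220:440],None,fx=3.5,fy=3.5,interpolation=cv2.INTER_CUBIC))
E
```

```text
t 16.77 tcp [ 548.5 -104.2   66.3] ytool deg -9.56 tilt [-0.0007  0.    ] w 0.154 g 43.1 F [ 0.6 -0.1 -3.2] q [-0.39  0.28  1.89 -0.    0.97 -0.22]
to home 123.96667182832641 lateral 0.4280801258617082
tray part n 104 c [ 537.3 -173.9] size [26.3 53.2] ang 79.76 z 31.5
50 32 -33.5 57.1
65 67 -34.1 58.0
80 80 -33.9 67.9
95 51 -32.8 36.3
110 69 -32.0 35.7
125 55 -33.8 35.8
```

View pics/s5.png

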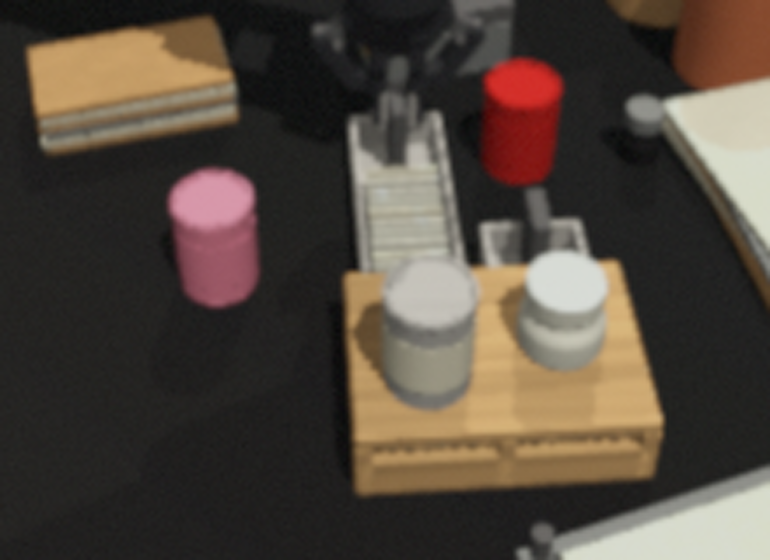

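The tray is lined up with the bay (edges at -34 and +36 mm about the bay centre), and the tin and pot both stand upright. Vertical force shows a slight lift, so I lower 1 mm and insert part way.

Request:
apply_moves --steps '[[[0,0,-0.015,0,0,0,1],[0,0,0,0,0,0,1],[-0.02,-0.1,0,0,0,0,1],[-0.03,-0.2,0,0,0,0,1],[-0.03,-0.2,0,0,0,0,1],[-0.03,-0.2,0,0,0,0,1],[-0.02,-0.1,0,0,0,0,1],[0,0,0,0,0,0,1]]]'

```text
t: 17.82
tcp_pos: [0.5411, -0.1532, 0.0661]
tool_rot: [0.001, 0.763, 0.646, -0.0]
ft_force: [-0.8, -2.9, 2.5]
width: 0.155
grasp_force: 43.9
```

```bash
python3 c.py
```

```text
t 17.82 tcp [ 541.1 -153.2   66.1] ytool deg -9.54 tilt [ 0.0006 -0.0022] w 0.155 g 43.9 F [-0.8 -2.9  2.5] q [-0.48  0.29  1.88 -0.    0.97 -0.31]
to home 74.44420016211951 lateral 1.2233086106993465
```

Request:
apply_moves --steps '[[[-0.02,-0.1,0,0,0,0,1],[-0.04,-0.2,0,0,0,0,1],[-0.04,-0.2,0,0,0,0,1],[-0.04,-0.2,0,0,0,0,1],[-0.03,-0.2,0,0,0,0,1],[-0.03,-0.13,0,0,0,0,1],[0,-0.05,0,0,0,0,1],[0,0,0,0,0,0,1]]]'

```text
t: 18.82
tcp_pos: [0.529, -0.2165, 0.0661]
tool_rot: [-0.0, 0.763, 0.646, 0.0]
ft_force: [-0.6, 3.1, 5.5]
width: 0.157
grasp_force: 44.4
```

```bash
python3 c.py
```

```text
t 18.82 tcp [ 529.  -216.5   66.1] ytool deg -9.51 tilt [-0.0001  0.0002] w 0.157 g 44.4 F [-0.6  3.1  5.5] q [-0.59  0.31  1.86  0.    0.97 -0.42]
to home 9.99115840872209 lateral -0.24391620863360264
```

Request:
apply_moves --steps '[[[-0.02,-0.06,0,0,0,0,1],[-0.01,-0.06,0,0,0,0,1],[0,-0.03,0,0,0,0,1],[0,0,0,0,0,0,1]]]'

```text
t: 19.32
tcp_pos: [0.5273, -0.2251, 0.0661]
tool_rot: [-0.0, 0.763, 0.646, 0.0]
ft_force: [0.3, 4.6, 6.4]
width: 0.157
grasp_force: 44.4
```

Request:
apply_moves --steps '[[[0,-0.02,0,0,0,0,1],[0,0,0,0,0,0,1]]]'

```text
t: 19.58
tcp_pos: [0.5273, -0.2261, 0.0661]
tool_rot: [-0.0, 0.763, 0.646, 0.0]
ft_force: [0.9, 5.9, 5.9]
width: 0.154
grasp_force: 44.5
```

Request:
apply_moves --steps '[[[-0.01,-0.02,0,0,0,0,1],[0,0,0,0,0,0,1]]]'

```text
t: 19.82
tcp_pos: [0.5269, -0.2275, 0.0661]
tool_rot: [-0.0, 0.763, 0.646, 0.0]
ft_force: [0.0, 4.9, 5.3]
width: 0.156
grasp_force: 44.4
```

```bash
python3 c.py
```

```text
t 19.82 tcp [ 526.9 -227.5   66.1] ytool deg -9.49 tilt [0.0005 0.0006] w 0.156 g 44.4 F [0.  4.9 5.3] q [-0.61  0.31  1.85  0.    0.97 -0.44]
to home -1.167639303966726 lateral -0.547441027203206
```

Request:
apply_moves --steps '[[[0,-0.02,0,0,0,0,1],[0,0,0,0,0,0,1]]]'

```text
t: 20.08
tcp_pos: [0.5268, -0.2285, 0.0661]
tool_rot: [-0.0, 0.763, 0.646, 0.0]
ft_force: [0.4, 6.0, 6.2]
width: 0.155
grasp_force: 44.4
```

Request:
apply_moves --steps '[[[0,-0.02,0,0,0,0,1],[0,0,0,0,0,0,1]]]'

```text
t: 20.32
tcp_pos: [0.5268, -0.2287, 0.0661]
tool_rot: [-0.001, 0.763, 0.646, 0.001]
ft_force: [0.9, 10.0, 7.8]
width: 0.154
grasp_force: 44.8
```

The force rises while the position stalls, so the nose is at the stop. I relieve the load, release and lift.

Request:
apply_moves --steps '[[[0,0.01,0,0,0,0,1],[0,0,0,0,0,0,0.4],[0,0,0,0,0,0,0],[0,0,0,0,0,0,-0.2],[0,0,0,0,0,0,-0.2],[0,0,0.3,0,0,0,-0.2],[0,0,0.6,0,0,0,-0.2],[0,0,0.8,0,0,0,-0.2],[0,0.2,0.8,0,0,0,-0.2],[0,0.8,0.3,0,0,0,-0.2]]]'

```text
t: 21.58
tcp_pos: [0.5283, -0.1715, 0.2395]
tool_rot: [0.004, 0.764, 0.645, 0.001]
ft_force: [0.1, 1.2, -0.1]
width: 0.599
grasp_force: 0.0
```

Request:
apply_moves --steps '[[[-0.4,0.8,0.2,0,0,0,-0.2],[-0.6,0.8,0.2,0,0,0,-0.2],[-0.6,0.8,0,0,0,0,-0.2],[-0.5,0.8,0,0,0,0,-0.2],[0,0.8,0,0,0,0,-0.2],[0,0.8,0,0,0,0,-0.2],[0,0.5,0,0,0,0,-0.2],[0,0,0,0,0,0,-0.2]]]'

```text
t: 22.58
tcp_pos: [0.4004, 0.1497, 0.259]
tool_rot: [0.001, 0.762, 0.647, 0.001]
ft_force: [0.7, -0.3, -0.9]
width: 0.598
grasp_force: 0.0
```

```bash
python3 - <<'E'
from w import *
st()
im,d,ci,P=cam("top","t9"); Z=P[...,2]; X,Y=P[...,0],P[...,1]
def nr(x,y,r): return (abs(X-x)<r)&(abs(Y-y)<r)
rect(P,nr(.527,-.227,.04)&(abs(Z-.071)<.004),"grip (home 527.6,-226.4)")
rect(P,nr(.614,-.241,.04)&(abs(Z-.071)<.004),"filler 614.5,-241.3")
rect(P,(X>.48)&(X<.568)&(Y>-.28)&(Y<-.16)&(abs(Z-.033)<.006),"tray stub")
for n,c,z in [("tin 505,-349",(.505,-.35),.135),("pot 594,-341",(.594,-.341),.11),("red 644,-121",(.644,-.121),.079),("pink 394,-188",(.394,-.188),.079),("cardbox 613,31.7",(.613,.0317),.0695)]:
    rect(P,nr(*c,.075 if "card" in n else .045)&(abs(Z-z)<.004),n)
E
```

```text
t 22.57 tcp [400.4 149.7 259. ] ytool deg -9.31 tilt [0.0016 0.0001] w 0.598 g 0.0 F [ 0.7 -0.3 -0.9] q [ 0.09 -0.32  2.09 -0.    1.36  0.25]
grip (home 527.6,-226.4) n 87 c [ 526.7 -228.1] size [39.5 13.8] ang 80.98 z 70.7
filler 614.5,-241.3 n 85 c [ 614.8 -241.2] size [38.7 14.1] ang 77.79 z 70.8
tray stub n 111 c [ 525.4 -236.9] size [61.9 70.1] ang 80.62 z 32.5
tin 505,-349 n 445 c [ 505.2 -349.4] size [55.8 56. ] ang 18.33 z 133.7
pot 594,-341 n 342 c [ 594.3 -340.9] size [48.1 48. ] ang 5.15 z 110.0
red 644,-121 n 403 c [ 643.8 -120.6] size [56.  54.7] ang 43.98 z 77.5
pink 394,-188 n 410 c [ 394.1 -188.1] size [56.  55.1] ang 1.85 z 77.8
cardbox 613,31.7 n 1585 c [613.1  31.7] size [122.   81.9] ang 2.98 z 69.4
```

View pics/t9.png

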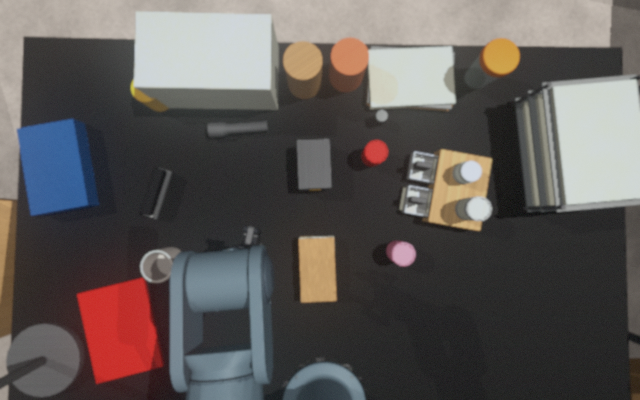

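The tray (416,200) is home beside the filler (421,167). The tin (474,209) stands on the riser, and the bystanders haven't moved. The arm is clear, so I'm handing in.

```bash
python3 -c "
from station import manip
print(manip.job_done())"
```

```text
the job is handed in; nothing more can be done
None
```

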